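# Clamp a glass jar on the orbital shaker without over-squeezing it

## Task

Get the wide amber glass jar ready for shaking: without lifting it, slide it back over the platform into the pair of upright posts so that it nests squarely between them, then slide the clamp bar up behind it and leave the bar holding the jar against the sprung posts with a light squeeze of about 5 newtons. The glass is thin: never let the fingers or the bar press on it with more than 12 newtons, keep it upright, and leave the bottle and the small jar beside the shaker where they stand.

Things in the scene. Friction and masses are not known exactly. Their poses are not given: they have to be found in the camera images.
- shaker: Low grey orbital shaker, fixed on the bench, housing 270 x 190 x 48 mm. Origin: centre of its underside, at bench level; z up; x points along the platform from the clamp bar to the rear posts; -y is the side with the control panel, towards the robot.
- platform (a point): Centre of the flat bare steel platform's top, 58 mm above the bench, axes as the shaker's. The platform is 280 (x) x 200 (y) mm. Two guide rails (10 mm rods) run along x at y = +-89 mm, tops 19 mm above it. A jar nested on both rear posts has its axis at y = 0, 39 mm before the posts' axes, that is at x = 31 to 58 mm.
- back_edge (a point): Middle of the platform's edge behind the posts, at platform level. The two rubber posts (16 mm thick, 54 mm high, at y = +-36 mm) stand on a sprung plate that gives 1 mm per 3.5 N in +x, 5 mm at most. The last user set them anywhere on the rails, axes 43 to 70 mm in front of this edge (-x); this is not reported: feel for it, or look.
- jar: Wide amber glass jar with black screw lid: body 90 mm in diameter, 66 mm high; lid 80 mm in diameter, from 74 to 95 mm above the foot; about 0.4 kg; loose on the steel platform. Origin: centre of its foot; z up. It slides at about 1.5 N and tips if pushed high up: push it less than 60 mm above the platform.
- clamp: Clamp bar across the platform; it only slides along the shaker's x (115 mm of travel), starts away from the posts, takes about 7 N to move and stays where it is left. Axes as the shaker's; origin: middle of its rubber face (towards the jar), at platform level. The face is 150 mm long (y), 15 to 43 mm above the platform; the bar is 16 mm thick.
- tab (a point): Middle of the top edge of the upright black tab by which the clamp bar is pushed or pulled: 52 mm wide (y), 9 mm thick (x), top 81 mm above the platform, free from 41 mm above the platform upward; its middle lies 29 mm behind (-x of) the bar's rubber face.
- amber_bottle: Bystander: amber reagent bottle with a black cap, 58 mm in diameter, 120 mm high, on the bench beyond the posts' end of the shaker. Origin: centre of its foot.
- stain_jar: Bystander: slim clear staining jar with a black lid and violet contents, 53 mm in diameter, 98 mm high, on the bench beyond the clamp's end of the shaker. Origin: centre of its foot.
There are look-alikes about, which are no part of the job. There is more than one size of the jar; the job needs the smaller.

How it is judged:
By the outcome, as a careful person would: the job done as asked, in the order asked, and still so for the second after the job is handed in, with the robot touching nothing.
It also fails if it takes over 70 s, if anything falls off the work surface, if the arm or the gripper's body presses on something with over 40 N, if the wrist force passes 120 N, or if a joint passes its speed limit or range.

## Robot

A 6-joint arm with a two-finger parallel gripper is mounted at the origin on a cart in front of the work surface, level with it; the furniture and walls round the work are solid. World frame = base frame: x ahead of the robot, y to its left, z up, the work surface at z = 0. Lengths are in mm, angles in degrees, forces in N, time in s.
With the tool pointing down it reaches from about 350 to 850 mm from the base axis. Payload 8.1 kg.
Tool frame: the origin (TCP) lies midway between the tips of the shut fingers; the grasp point (between the pads) lies 19 mm behind it (r.pinch_z is the distance from the TCP to the grasp point, in mm); z points along the fingers, y is the line along which they close (so a half turn about z gives the same grasp; the last joint's range is limited). The gripper opens to 85 mm and grips with 20 to 120 N. Pads are 22 mm wide; open, the fingers measure 114 mm over their backs; the gripper's body (76 mm by 85 mm) begins 54 mm behind the grasp point. The pads swing forward as they close: fully open they stand 13 mm farther back than shut.
Start: joints at [67.3, 7.471, 85.268, -0, 87.261, -4.893], TCP at [183.471, 571.265, 231.292] pointing down, gripper open.
Joint ranges: [-169.43, 169.43], [-51.17, 129.36], [1.28, 143.12], [-76.62, 256.62], [0, 156.53], [-152.29, 152.29]. Speed limits (degrees/s): [136.94, 136.94, 159.86, 180, 180, 180].

## Interface

Orientations are given as [roll, pitch, yaw] about the fixed x, y, z axes, in that order (R = Rz(yaw) Ry(pitch) Rx(roll)).
In Python, from bench import r gives the robot as it stands.
- The arm moves only by the shell command python3 -m jog 'ROWS' [OPENING] [FORCE]. ROWS is JSON, one flat list of numbers, 6 for each row, row after row: the shift along the tool's x, y, z in m, then the turn, a rotation vector about the tool's x, y, z in rad. A call has 1 to 8 rows; each row is the pose to reach, as a shift and turn from the pose commanded when the call began, along the tool's axes at that moment; what a row does not reach only later rows make up. A row lasts 1/8 s, in which the tool goes at most 62.5 mm and 10.7 degrees, less where a joint would pass 70% of its speed; a pose out of reach is approached as far as the arm can. A call with a gripper value outside its range is refused whole. OPENING is the opening, from -1 (shut) to 1 (fully open), set as the call begins (- or left out, the last holds). The fingers move at their own pace and stop on an object; FORCE is the grip in N (left out, the last holds). Time passes only in rows, so rows that repeat a pose let the fingers close. It gives the time, the measured TCP pose, the force, the opening and the grip force at its end, in the units of the state.
- r.sense(): the state, without advancing time (a new reading comes with each control period).
- r.snapshot(name): name is "scene" or "top" or "wrist"; returns a dict with "pixels" (420x560x3 uint8, red, green, blue), "range_z" (420x560 float32, mm along the optical axis (not along the pixel's ray), 0 where there is no reading), "K" (3x3 intrinsics, pixels), "rvec" (rotation vector, rad) and "tvec" (3), from world to camera coordinates, as OpenCV has them. Camera axes: x right, y down, z forward; pixel columns grow to the right and rows downward; lengths in mm; the calibration is good to about 2 mm. A picture is of the moment at which its call begins.
- r.hand_in(): hands the job in; it is judged then, once.
Trained networks look in a picture, given as the dict that the camera call returned (one of the last four; its "shot" number tells which), for a name from the list of things; names that differ only in an ending like _2 or _b are one class to them, and where a whole thing is asked for, a point or a joint stands for the part that bears it (a point fixed in the world has none). Each returns a list of dicts, best first, with "score" (0 to 1); they miss things now and then, are a little off and sometimes report something else, mostly with a low value. They report only what shows in the picture. A call takes as long as a camera call. They do not tell look-alikes from the thing itself.
- r.look_for(picture, target): "bbox" ([left, top, right, bottom] in pixels, round what is visible of it).
- r.outline_of(picture, target): "region" (420x560 bool, what is visible of it) and "bbox" ([left, top, right, bottom] in pixels, round what is visible of it).
The state is a dict: "time": time; "joint_pos": joint angles; "qd": joint speeds; "joint_efforts": joint torques, N m; "tool_pos": TCP position; "tcp_rot": TCP orientation; "ft_force": force on the tool from outside, world axes, zero at the start; "wrist_torque": the same for the moment, N m; "finger_gap": finger opening in mm; "grip_force": force on a finger pad.
Only numpy, scipy, OpenCV 4.12 (cv2) and the standard library are available. Lean on these libraries where they do the work, as an engineer would, in place of code of your own. Each camera call takes 0.05 s, during which the arm holds its last target. There are 200 camera calls.

## Working session

There is one attempt and no reset: what is moved stays moved. The work goes in short steps, Python scripts to look and compute and a shell command to move; the robot and the scene stay as the last step left them, time stands still between calls to the robot, and variables do not carry over. Pictures are saved under pics/ and viewed, at most 10 in all, crops included, and the job is handed in when it is done.

```bash
mkdir -p pics; ls; cat > h.py <<'E'
import numpy as np, cv2
from bench import r
def save(p,n): cv2.imwrite(f'pics/{n}.png',p['pixels'][:,:,::-1])
def world(p,mask):
    v,u=np.nonzero(mask&(p['range_z']>0)); z=p['range_z'][v,u].astype(float)
    K=p['K']; c=np.c_[(u-K[0,2])/K[0,0]*z,(v-K[1,2])/K[1,1]*z,z]
    R=cv2.Rodrigues(np.array(p['rvec'],float))[0]
    return (c-np.array(p['tvec']).ravel())@R
E
python3 - <<'E'
from h import *
s=r.sense(); print({k:np.round(v,2) for k,v in s.items()})
ps=[]
for n in ('scene','top'):
    p=r.snapshot(n); save(p,n+'1')
    for t in ('shaker','jar','clamp','tab','amber_bottle','stain_jar'):
        for d in r.outline_of(p,t)[:4]:
            w=world(p,d['region']); print(n,t,round(d['score'],2),np.round(d['bbox']),len(w), np.round(np.percentile(w,[2,50,98],axis=0)).tolist() if len(w) else '')
    R=cv2.Rodrigues(np.array(p['rvec'],float))[0]; print('cam',np.round(-R.T@np.array(p['tvec']).ravel()))
E
```

```text
pics
{'time': np.float64(0.0), 'joint_pos': array([67.3 ,  7.52, 85.33,  0.  , 87.26, -4.89]), 'qd': array([-0.09,  0.03, -0.  ,  0.03,  0.06,  0.  ]), 'joint_efforts': array([-0.000e+00, -5.694e+01, -5.005e+01, -0.000e+00,  1.000e-02,
       -0.000e+00]), 'tool_pos': array([183.23, 570.74, 230.24]), 'tcp_rot': array([-1.7989e+02, -1.0000e-02,  1.6219e+02]), 'ft_force': array([-0.82, -0.29,  0.73]), 'wrist_torque': array([ 0.1 , -0.04, -0.06]), 'grip_force': np.float64(0.0), 'finger_gap': np.float64(85.51)}
scene shaker 0.66 [224. 196. 379. 304.] 5893 [[352.0, -182.0, 15.0], [401.0, -64.0, 58.0], [554.0, 95.0, 124.0]]
scene jar 0.95 [164. 178. 212. 243.] 2418 [[397.0, 233.0, 8.0], [428.0, 256.0, 83.0], [492.0, 328.0, 127.0]]
scene jar 0.78 [269. 201. 309. 258.] 2078 [[400.0, -73.0, 63.0], [417.0, -46.0, 121.0], [472.0, 4.0, 154.0]]
scene clamp 0.59 [231. 196. 272. 242.] 817 [[382.0, 45.0, 70.0], [451.0, 64.0, 98.0], [502.0, 85.0, 138.0]]
scene tab 0.75 [228. 196. 271. 244.] 912 [[382.0, 45.0, 58.0], [449.0, 64.0, 97.0], [503.0, 93.0, 138.0]]
scene amber_bottle 0.74 [378. 218. 410. 27
[... 422 characters left out ...]
0, 99.0, 105.0]]
top jar 0.94 [149. 207. 208. 260.] 2657 [[401.0, 233.0, 15.0], [452.0, 279.0, 124.0], [505.0, 336.0, 129.0]]
top jar 0.72 [300. 215. 341. 260.] 1439 [[405.0, -65.0, 88.0], [442.0, -27.0, 153.0], [484.0, 12.0, 157.0]]
top clamp 0.79 [266. 177. 296. 270.] 1184 [[387.0, 33.0, 57.0], [482.0, 57.0, 98.0], [580.0, 89.0, 140.0]]
top tab 0.62 [265. 175. 292. 270.] 1158 [[389.0, 32.0, 56.0], [483.0, 56.0, 98.0], [583.0, 89.0, 140.0]]
top amber_bottle 0.96 [384. 165. 416. 197.] 721 [[548.0, -239.0, 13.0], [567.0, -209.0, 95.0], [599.0, -189.0, 123.0]]
top stain_jar 0.89 [218. 197. 245. 228.] 562 [[490.0, 147.0, 3.0], [508.0, 167.0, 96.0], [535.0, 191.0, 101.0]]
cam [ 319.   21. 1175.]
```

```bash
python3 - <<'E'
import cv2
a=cv2.imread('pics/scene1.png')[170:320,150:430];b=cv2.imread('pics/top1.png')[150:300,130:430]
a=cv2.resize(a,(600,320),interpolation=3);b=cv2.resize(b,(560,280),interpolation=3)
b=cv2.copyMakeBorder(b,0,0,0,40,0)
cv2.imwrite('pics/a.png',cv2.vconcat([a,b])[:600])
E
```

```text
(no output)
```

View pics/a.png

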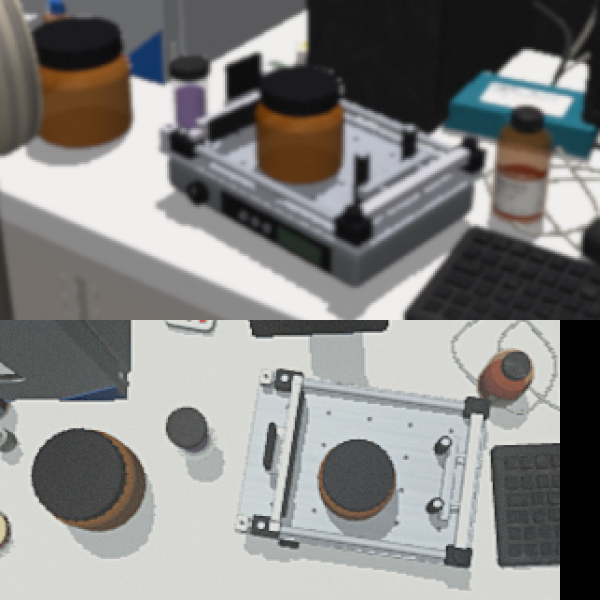

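The scene view shows our jar on the platform in front of the clamp, with the big look-alike and the stain jar at the left and the bottle at the right. In the top view (full-image pixels) the clamp and tab are at about (275-290, 220), the jar at (321, 236) and the posts at (368, 216) and (363, 249). I'll measure these precisely next.

```bash
cat > m.py <<'E'
from h import *
def meas(verbose=1):
    p=r.snapshot('top'); w=world(p,p['range_z']>0)
    w=w[(w[:,0]>320)&(w[:,0]<640)&(w[:,1]>-220)&(w[:,1]<140)]
    return p,w
def circ(P,R,c0):
    from scipy.optimize import least_squares
    return c0
if __name__=='__main__':
    p,w=meas()
    h,e=np.histogram(w[:,2],bins=np.arange(0,170,3)); print([(int(a),int(b)) for a,b in zip(e,h) if b>15])
    pl=w[abs(w[:,2]-58)<4]; rect=cv2.minAreaRect(pl[:,:2].astype(np.float32)); print('rect',rect, np.median(pl[:,2]))
    # robust angle by rotating and using percentiles
    for yaw in (-100,-99,-98,-97,-96,-95,-94,-93): 
        a=np.radians(yaw);ex=np.array([np.cos(a),np.sin(a)]);ey=np.array([-ex[1],ex[0]])
        q=np.c_[pl[:,:2]@ex,pl[:,:2]@ey]; P=np.percentile(q,[.3,99.7],axis=0); print(yaw,(P[1]-P[0]).round(1),((P[1]+P[0])/2@np.array([ex,ey])).round(1))
    for n,lo,hi,b in(('lid',148,160,(380,520,-90,30)),('tabtop',134,143,(380,600,30,100)),('posts',108,116,(380,600,-190,-70)),('bar',97,105,(350,600,20,100))):
        s=w[(w[:,2]>lo)&(w[:,2]<hi)&(w[:,0]>b[0])&(w[:,0]<b[1])&(w[:,1]>b[2])&(w[:,1]<b[3])]
        if len(s)<3: print(n,len(s)); continue
        print(n,len(s),cv2.minAreaRect(s[:,:2].astype(np.float32)),s.mean(0).round(1))
        if n=='posts': print(s.round().tolist()[:60])
E
python3 m.py
```

```text
[(0, 3663), (3, 926), (6, 98), (9, 83), (12, 66), (15, 96), (18, 109), (21, 107), (24, 85), (27, 33), (30, 17), (33, 16), (39, 20), (42, 17), (51, 154), (54, 1715), (57, 3267), (60, 1153), (63, 92), (66, 29), (69, 66), (72, 267), (75, 418), (78, 295), (81, 363), (84, 508), (87, 350), (90, 163), (93, 168), (96, 327), (99, 283), (102, 96), (105, 18), (108, 39), (111, 52), (114, 46), (117, 84), (120, 106), (123, 66), (126, 27), (135, 42), (138, 54), (141, 18), (147, 82), (150, 486), (153, 542), (156, 67)]
rect ((489.3557434082031, -55.02471923828125), (305.43804931640625, 248.7063446044922), 80.26018524169922) 58.139518324011505
-100 [278.8 209.1] [472.4 -39.3]
-99 [279.1 206.4] [470.8 -39.2]
-98 [279.9 204.5] [468.9 -39. ]
-97 [281.6 204.5] [467.7 -39. ]
-96 [283.3 207. ] [467.4 -39. ]
-95 [285.  208.5] [466.8 -39.1]
-94 [287.4 210.8] [466.7 -39.2]
-93 [290.  213.1] [466.6 -39.8]
lid 1173 ((446.7424011230469, -28.59333038330078), (78.05413818359375, 78.89558410644531), 88.57868194580078) [447.2 -28.5 153.1]
tabtop 99 ((485.38970947265625, 70.08778381347656), (8.847951889038086, 49.8231
[... 1057 characters left out ...]
0, -132.0, 111.0], [482.0, -134.0, 112.0], [480.0, -130.0, 109.0], [480.0, -132.0, 111.0], [424.0, -117.0, 113.0], [424.0, -119.0, 111.0], [424.0, -121.0, 112.0], [422.0, -115.0, 111.0], [422.0, -117.0, 111.0], [422.0, -119.0, 114.0], [422.0, -121.0, 110.0], [422.0, -123.0, 112.0], [420.0, -113.0, 112.0], [420.0, -114.0, 115.0], [420.0, -117.0, 113.0], [420.0, -119.0, 113.0], [420.0, -123.0, 114.0], [419.0, -125.0, 115.0], [418.0, -112.0, 113.0], [418.0, -115.0, 111.0], [418.0, -119.0, 113.0], [418.0, -121.0, 114.0], [417.0, -123.0, 114.0], [418.0, -125.0, 111.0]]
bar 510 ((483.1744384765625, 55.93747329711914), (29.327348709106445, 162.85797119140625), 80.38976287841797) [482.3  50.7  99.9]
```

```bash
cat > t.py <<'E'
import sys; from h import *
from scipy.spatial.transform import Rotation as Ro
O=np.array([453,-125,58.]); EX=np.array([-.163,-.9866,0]); EY=np.array([.9866,-.163,0])
def S(x,y,z): return O+EX*x+EY*y+np.array([0,0,z])
def toS(w): d=np.asarray(w)-O; return np.array([d@EX,d@EY,d[2]])
def Rt(tilt):
    a=np.radians(tilt); z=np.cos(a)*np.array([0,0,-1.])+np.sin(a)*EX
    y=EY; x=np.cross(y,z); return np.c_[x,y,z]
if __name__=='__main__':
    x,y,z,tilt=map(float,sys.argv[1:5]); s=r.sense()
    R0=Ro.from_euler('xyz',s['tcp_rot'],degrees=True).as_matrix()
    d=R0.T@(S(x,y,z)-s['tool_pos']); v=Ro.from_matrix(R0.T@Rt(tilt)).as_rotvec()
    F=s['ft_force']; print('row',(d/1000).round(4),v.round(3),'nowS',toS(s['tool_pos']).round(1),'F_S',[round(float(F@EX),1),round(float(F@EY),1),round(float(F[2]),1)],'t',s['time'],'tgt',S(x,y,z).round(),'gap',s['finger_gap'])
E
python3 t.py -147 -21.7 145 10
```

```text
row [-0.4266 -0.4383  0.0283] [ 0.124 -0.144  1.42 ] nowS [-643.  -379.4  173.3] F_S [0.2, -0.4, -0.3] t 0.75 tgt [456.  24. 203.] gap 85.3547695302208
```

```bash
python3 -m jog '[-0.4266,-0.4383,0.028,0.124,-0.144,1.42,-0.4266,-0.4383,0.028,0.124,-0.144,1.42,-0.4266,-0.4383,0.028,0.124,-0.144,1.42,-0.4266,-0.4383,0.028,0.124,-0.144,1.42,-0.4266,-0.4383,0.028,0.124,-0.144,1.42,-0.4266,-0.4383,0.028,0.124,-0.144,1.42,-0.4266,-0.4383,0.028,0.124,-0.144,1.42,-0.4266,-0.4383,0.028,0.124,-0.144,1.42]' 0.41; python3 t.py -147 -21.7 145 10
```

```text
time: 1.75
tool_pos: [406.4, 122.2, 208.7]
tcp_rot: [179.9, 10.0, 80.3]
ft_force: [1.2, 0.2, 0.0]
finger_gap: 60.4
grip_force: 0.0
row [-0.0867  0.065   0.0211] [ 0.001 -0.    -0.005] nowS [-236.3  -86.3  150.7] F_S [-0.4, 1.2, 0.0] t 1.75 tgt [456.  24. 203.] gap 60.38173497041331
```

```bash
python3 -m jog '[-0.0867,0.065,0.021,0,0,-0.005,-0.0867,0.065,0.021,0,0,-0.005,-0.0867,0.065,0.021,0,0,-0.005,-0.0867,0.065,0.021,0,0,-0.005]'; python3 t.py -147 -21.7 60 10; python3 - <<'E'
from h import *
a=r.snapshot('scene');save(a,'s2');b=r.snapshot('wrist');save(b,'w2')
A=cv2.resize(cv2.imread('pics/s2.png')[150:320,190:420],(600,443),interpolation=3)[:300]
B=cv2.resize(cv2.imread('pics/w2.png'),(400,300));B=cv2.copyMakeBorder(B,0,0,0,200,0)
cv2.imwrite('pics/b.png',cv2.vconcat([A,B]))
E
```

```text
time: 2.25
tool_pos: [455.1, 25.8, 202.8]
tcp_rot: [-179.9, 10.0, 80.9]
ft_force: [0.1, 0.5, -0.4]
finger_gap: 60.2
grip_force: 0.0
row [0.0126 0.0009 0.0839] [-0.    -0.001  0.004] nowS [-149.1  -22.5  144.8] F_S [-0.5, 0.0, -0.4] t 2.25 tgt [456.  24. 118.] gap 60.1823609621845
```

View pics/b.png

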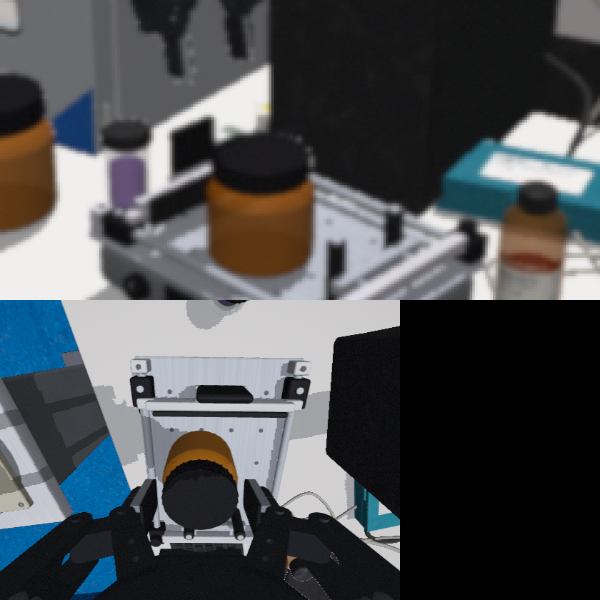

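The wrist view confirms that the open fingers straddle the jar and its axis is roughly centred between them. The scene view shows clear room behind the jar, so I'm descending.

```bash
python3 -m jog '[0.0063,0.0009,0.042,0,0,0.004,0.0126,0.0009,0.084,0,0,0.004,0.0126,0.0009,0.084,0,0,0.004]'; python3 t.py -147 -21.7 28 10
```

```text
time: 2.72
tool_pos: [452.6, 24.2, 114.8]
tcp_rot: [-179.6, 10.1, 80.8]
ft_force: [-0.5, 0.8, -0.1]
finger_gap: 60.4
grip_force: 0.0
row [0.0049 0.0032 0.0283] [-0.006  0.001  0.004] nowS [-147.1  -24.7   56.8] F_S [-0.7, -0.6, -0.1] t 2.725 tgt [456.  24.  86.] gap 60.395081094531164
```

```bash
python3 -m jog '[0.0025,0.0015,0.014,0,0,0.002,0.0049,0.0032,0.028,-0.003,0,0.004,0.0049,0.0032,0.028,-0.003,0,0.004,0.0049,0.0032,0.028,-0.003,0,0.004]'; python3 t.py -135 -21.7 28 10;sleep 0.1; python3 - <<'E'
from h import *
b=r.snapshot('wrist');save(b,'w3')
from t import toS
for i in range(4):
  p=r.snapshot('top'); print(toS(r.sense()['tool_pos']).round(1))
save(p,'t3')
A=cv2.resize(cv2.imread('pics/t3.png')[150:300,230:430],(600,450),interpolation=3)[:330]
B=cv2.resize(cv2.imread('pics/w3.png'),(360,270));B=cv2.copyMakeBorder(B,0,0,0,240,0)
cv2.imwrite('pics/c.png',cv2.vconcat([A,B]))
E
```

```text
time: 3.22
tool_pos: [459.3, 22.7, 90.0]
tcp_rot: [179.8, 10.0, 80.4]
ft_force: [0.7, 1.3, -0.4]
finger_gap: 60.4
grip_force: 0.0
row [-0.0109 -0.0038  0.0059] [ 0.004 -0.    -0.003] nowS [-146.7  -17.9   32. ] F_S [-1.4, 0.5, -0.4] t 3.225 tgt [454.  12.  86.] gap 60.44668959027321
[-146.7  -17.7   32.1]
[-146.7  -17.8   32.1]
[-146.7  -17.8   32. ]
[-146.7  -17.9   31.9]
```

View pics/c.png

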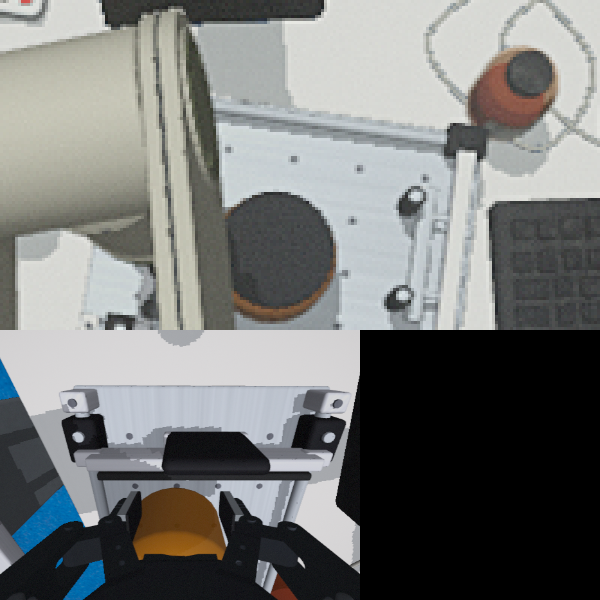

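Wrist and top views: the fingers stand either side of the jar between it and the bar, and nothing has been touched. I'll correct the lateral offset and then creep forward.

```bash
python3 -m jog '[0.0007,-0.002,0.002,0.004,0,-0.003,0.0007,-0.0038,0.004,0.004,0,-0.003,-0.001,-0.0038,0.004,0.004,0,-0.003,-0.003,-0.0038,0.0043,0.004,0,-0.003,-0.005,-0.0038,0.0047,0.004,0,-0.003,-0.007,-0.0038,0.005,0.004,0,-0.003,-0.007,-0.0038,0.005,0.004,0,-0.003]'; python3 t.py -130 -21.7 28 10
```

```text
time: 4.35
tool_pos: [453.9, 15.5, 85.8]
tcp_rot: [-180.0, 10.0, 80.6]
ft_force: [-0.9, 0.2, 0.4]
finger_gap: 60.2
grip_force: 0.0
row [-0.0087  0.0003  0.0013] [-0.001 -0.    -0.   ] nowS [-138.7  -22.    27.8] F_S [-0.1, -1.0, 0.4] t 4.35 tgt [453.   7.  86.] gap 60.217795845643586
```

```bash
python3 -m jog '[-0.003,0,0.0005,0,0,0,-0.006,0.001,0.001,0,0,0,-0.009,0.0022,0.0015,0,0,0,-0.012,0.0035,0.002,0,0,0,-0.015,0.0048,0.0026,0,0,0,-0.018,0.006,0.0031,0,0,0,-0.018,0.006,0.0031,0,0,0]'; python3 t.py -100 -6.5 28 10; python3 - <<'E'
from t import *
p=r.snapshot('top'); w=world(p,p['range_z']>0); s=w[(w[:,2]>148)&(w[:,2]<160)&(w[:,0]>390)&(w[:,0]<520)&(w[:,1]<20)&(w[:,1]>-120)]
c,sz,_=cv2.minAreaRect(s[:,:2].astype(np.float32)); print('lid',toS([*c,153]).round(1),sz)
print(cv2.minEnclosingCircle(s[:,:2].astype(np.float32)),len(s))
E
```

```text
time: 5.22
tool_pos: [457.0, -3.7, 85.9]
tcp_rot: [-180.0, 10.0, 80.6]
ft_force: [0.9, 0.5, 0.4]
finger_gap: 60.2
grip_force: 0.2
row [-0.02    0.0094  0.0034] [-0.001  0.    -0.001] nowS [-120.3  -15.9   27.9] F_S [-0.7, 0.9, 0.4] t 5.225 tgt [463. -25.  86.] gap 60.19795310331543
lid [-66.8 -11.9  95. ] (81.08377075195312, 59.61449432373047)
((451.4451904296875, -46.179473876953125), 40.93492889404297) 927
```

```bash
python3 -m jog '[-0.004,0.0016,0.0007,0,0,0,-0.008,0.0032,0.0014,0,0,0,-0.012,0.0049,0.0021,0,0,0,-0.016,0.0065,0.0028,0,0,0,-0.020,0.0081,0.0035,0,0,0,-0.024,0.0098,0.0042,0,0,0,-0.0275,0.0114,0.0048,0,0,0,-0.0275,0.0114,0.0048,0,0,0]'; python3 t.py -88 -1.5 28 10; cat > lid.py <<'E'
from t import *
from scipy.optimize import least_squares
def lid():
    p=r.snapshot('top'); w=world(p,p['range_z']>0); s=w[(w[:,2]>148)&(w[:,2]<160)]
    q=np.array([toS(a) for a in s]); q=q[(abs(q[:,1]+4)<60)&(q[:,0]>-130)&(q[:,0]<30)]
    q=q[q[:,0]>np.percentile(q[:,0],97)-79]
    h=cv2.convexHull(q[:,:2].astype(np.float32))[:,0]
    f=lambda c:np.hypot(*(h[h[:,0]>c0[0]]-c).T)-39.5
    c0=np.array([np.percentile(q[:,0],99.5)-39.5,np.median(q[:,1])])
    b=w[(w[:,2]>107)&(w[:,2]<117)]; b=np.array([toS(a) for a in b]); b=b[(abs(b[:,0])<12)]
    print('lid fit',least_squares(f,c0,loss='soft_l1').x.round(1),'c0',c0.round(1),'n',len(q))
    for sg in(-1,1):
        u=b[abs(b[:,1]-sg*36)<11]; print('post',sg,u.mean(0).round(1) if len(u) else None,len(u))
    return p
if __name__=='__main__': lid()
E
python3 lid.py
```

```text
time: 6.28
tool_pos: [463.6, -33.2, 85.9]
tcp_rot: [-180.0, 10.0, 80.6]
ft_force: [1.0, -0.3, 0.3]
finger_gap: 60.1
grip_force: 0.2
row [-0.0043  0.003   0.0006] [-0.001  0.    -0.001] nowS [-92.3  -4.5  27.9] F_S [0.2, 1.0, 0.3] t 6.275 tgt [466. -38.  86.] gap 60.08189167663603
lid fit [-49.1  -2.9] c0 [-50.1  -1.9] n 816
post -1 [ -0.3 -36.7  54.4] 42
post 1 [ 0.2 35.3 54.2] 43
```

```bash
cat > f.py <<'E'
from t import *
F=[];X=[]
for i in range(5):
    r.snapshot('wrist'); s=r.sense(); F.append([s['ft_force']@EX,s['ft_force']@EY,s['ft_force'][2]]);X.append(toS(s['tool_pos']))
print('F',np.mean(F,0).round(2),np.std(F,0).round(2),'S',np.mean(X,0).round(2),'t',s['time'])
E
python3 f.py
python3 -m jog '[-0.002,0.001,0.0004,0,0,0,-0.004,0.002,0.0007,0,0,0,-0.006,0.003,0.001,0,0,0,-0.007,0.0033,0.0012,0,0,0,-0.007,0.0033,0.0012,0,0,0]'; python3 f.py
```

```text
F [-0.26  0.26  0.26] [0.6  0.3  0.39] S [-92.68  -4.56  27.9 ] t 6.575
time: 7.2
tool_pos: [465.7, -40.4, 85.9]
tcp_rot: [-180.0, 10.0, 80.6]
ft_force: [-0.9, 0.3, -0.5]
finger_gap: 60.1
grip_force: 0.6
F [-0.77  0.27 -0.13] [0.43 0.21 0.5 ] S [-85.55  -1.31  27.87] t 7.45
```

```bash
python3 -m jog '[-0.001,0,0.0002,0,0,0,-0.002,0,0.0004,0,0,0,-0.002,0,0.0004,0,0,0]'; python3 f.py;  python3 -m jog '[-0.0005,0,0.0001,0,0,0,-0.001,0,0.0002,0,0,0,-0.001,0,0.0002,0,0,0]'; python3 f.py; python3 lid.py
```

```text
time: 7.82
tool_pos: [465.3, -42.4, 85.8]
tcp_rot: [-180.0, 10.0, 80.6]
ft_force: [0.7, 1.0, 0.4]
finger_gap: 59.8
grip_force: 0.7
F [-1.03  0.33  0.18] [0.56 0.3  0.3 ] S [-83.55  -1.29  27.86] t 8.075
time: 8.45
tool_pos: [465.1, -43.3, 85.8]
tcp_rot: [-180.0, 10.0, 80.6]
ft_force: [-0.4, 1.6, -0.4]
finger_gap: 60.4
grip_force: 0.8
F [-1.51 -0.02  0.18] [0.21 0.42 0.68] S [-82.57  -1.33  27.81] t 8.7
lid fit [-39.4   0.3] c0 [-41.4   1.3] n 773
post -1 [ -0.3 -36.6  54.6] 42
post 1 [ 0.9 36.  54.1] 38
```

Nearly there, so I'll creep on in 1 mm steps until the springs are felt.

```bash
python3 -m jog '[-0.0005,0,0.0001,0,0,0,-0.001,0,0.0002,0,0,0,-0.001,0,0.0002,0,0,0]'; python3 f.py;  python3 -m jog '[-0.0005,0,0.0001,0,0,0,-0.001,0,0.0002,0,0,0,-0.001,0,0.0002,0,0,0]'; python3 f.py
```

```text
time: 9.12
tool_pos: [465.0, -44.4, 85.8]
tcp_rot: [-180.0, 10.0, 80.6]
ft_force: [-0.3, 1.4, -0.5]
finger_gap: 60.3
grip_force: 0.9
F [-1.77 -0.15  0.53] [0.5  0.5  0.37] S [-81.53  -1.33  27.79] t 9.375
time: 9.75
tool_pos: [464.8, -45.1, 85.7]
tcp_rot: [-179.9, 10.0, 80.6]
ft_force: [-0.9, 4.3, 0.6]
finger_gap: 60.0
grip_force: 2.1
F [-4.45 -0.44  0.82] [0.29 0.37 0.31] S [-80.69  -1.38  27.75] t 10.0
```

```bash
python3 -m jog '[-0.0005,0,0.0001,0,0,0,-0.0005,0,0.0001,0,0,0]'; python3 f.py; python3 lid.py;  python3 -m jog '[0.001,0,-0.0002,0,0,0,0.003,0,-0.0005,0,0,0,0.008,0,-0.0014,0,0,0,0.018,0,-0.0032,0,0,0,0.030,0,-0.0053,0,0,0,0.030,0,-0.0053,0,0,0]'; python3 lid.py; python3 t.py -232 0 150 0
```

```text
time: 10.25
tool_pos: [464.7, -45.7, 85.7]
tcp_rot: [-179.9, 10.0, 80.6]
ft_force: [-0.8, 6.0, 2.0]
finger_gap: 60.5
grip_force: 2.8
F [-5.71 -1.28  1.15] [0.6  0.41 0.35] S [-80.17  -1.44  27.71] t 10.5
lid fit [-37.8  -0. ] c0 [-39.2   1. ] n 738
post -1 [  0.6 -36.4  53.8] 43
post 1 [ 2.  36.1 54. ] 37
time: 11.3
tool_pos: [469.9, -14.7, 85.8]
tcp_rot: [-180.0, 10.0, 80.7]
ft_force: [0.0, -0.4, -0.4]
finger_gap: 60.1
grip_force: 0.0
lid fit [-38.3  -0.5] c0 [-39.9  -0.9] n 1173
post -1 [ -0.6 -36.6  54.3] 42
post 1 [ 1.4 35.7 54. ] 36
row [ 0.0978  0.0014 -0.1414] [-0.001  0.175  0.001] nowS [-111.1   -1.4   27.7] F_S [0.8, -0.2, -0.4] t 11.35 tgt [491. 104. 208.] gap 60.13400425736829
```

```bash
python3 -m jog '[-0.0106,0,-0.06,0,0,0,-0.0212,0,-0.12,0,0,0,-0.0212,0,-0.12,0,0,0,0.01,0.0014,-0.126,0,0.06,0,0.0909,0.0014,-0.1402,0,0.175,0.001,0.0909,0.0014,-0.1402,0,0.175,0.001,0.0909,0.0014,-0.1402,0,0.175,0.001,0.0909,0.0014,-0.1402,0,0.175,0.001]' -1; python3 t.py -225 0 52 0; python3 - <<'E'
from t import *
for n in('top','scene'):
  p=r.snapshot(n); w=world(p,p['range_z']>0); q=np.array([toS(a) for a in w])
  for nm,lo,hi in(('tab',76,85),('bar',38,46)):
    m=q[(q[:,2]>lo)&(q[:,2]<hi)&(abs(q[:,1])<(20 if nm=='tab' else 60))&(q[:,0]>-215)&(q[:,0]<-150)]
    print(n,nm,len(m),m.mean(0).round(1) if len(m) else '',np.percentile(m[:,0],[2,98]).round(1) if len(m) else '')
E
```

```text
time: 12.35
tool_pos: [489.4, 95.7, 207.4]
tcp_rot: [-179.9, 0.0, 80.6]
ft_force: [-0.3, -0.2, -0.7]
finger_gap: -0.4
grip_force: 0.0
row [0.0013 0.0002 0.0974] [-0.002  0.    -0.001] nowS [-2.237e+02 -1.000e-01  1.494e+02] F_S [0.3, -0.3, -0.7] t 12.35 tgt [490.  97. 110.] gap -0.4095596967063001
top tab 77 [-197.8   -0.5   80.3] [-202.  -193.6]
top bar 101 [-185.4  -28.2   40.8] [-194.3 -175.7]
scene tab 44 [-195.8    0.3   79.6] [-200.4 -192.1]
scene bar 277 [-179.3   -1.8   41.4] [-196.7 -167.2]
```

```bash
python3 -m jog '[0.001,0,0.045,0,0,0,0.0013,0,0.09,0,0,0,0.0013,0,0.0974,0,0,0,0.0013,0,0.0974,0,0,0]'; python3 f.py;  python3 -m jog '[-0.003,0,0,0,0,0,-0.006,0,0,0,0,0,-0.009,0,0,0,0,0,-0.011,0,0,0,0,0,-0.013,0,0,0,0,0,-0.015,0,0,0,0,0,-0.017,0,0,0,0,0,-0.017,0,0,0,0,0]'; python3 f.py
```

```text
time: 12.95
tool_pos: [490.1, 97.3, 111.3]
tcp_rot: [-180.0, -0.0, 80.5]
ft_force: [0.2, -0.8, 0.4]
finger_gap: -0.1
grip_force: 0.0
F [-0.12 -0.05  0.23] [0.31 0.91 0.4 ] S [-225.91    1.56   54.78] t 13.2
time: 14.2
tool_pos: [487.3, 81.9, 110.6]
tcp_rot: [-180.0, -0.1, 80.6]
ft_force: [1.4, 5.7, -1.6]
finger_gap: -0.1
grip_force: 3.0
F [-5.74  0.25 -0.96] [0.18 0.25 0.41] S [-2.097e+02  5.000e-02  5.263e+01] t 14.45
```

```bash
python3 -m jog '[-0.006,0,0,0,0,0,-0.014,0,0,0,0,0,-0.022,0,0,0,0,0,-0.030,0,0,0,0,0,-0.038,0,0,0,0,0,-0.046,0,0,0,0,0,-0.054,0,0,0,0,0,-0.058,0,0,0,0,0]'; python3 f.py; cat > c.py <<'E'
from t import *
for n in('top','scene'):
  p=r.snapshot(n); w=world(p,p['range_z']>0); q=np.array([toS(a) for a in w])
  for nm,lo,hi,yw in(('tab',76,85,22),('bar',38,46,70)):
    m=q[(q[:,2]>lo)&(q[:,2]<hi)&(abs(q[:,1])<yw)&(q[:,0]>-215)&(q[:,0]<-82)&((abs(q[:,1])>48)|(nm=='tab'))]
    print(n,nm,len(m),m.mean(0).round(1) if len(m) else '',np.percentile(m[:,0],[2,98]).round(1) if len(m) else '')
E
python3 c.py; python3 lid.py
```

```text
time: 15.45
tool_pos: [477.4, 24.8, 110.6]
tcp_rot: [-179.9, -0.2, 80.6]
ft_force: [0.3, 7.7, 0.7]
finger_gap: -0.4
grip_force: 3.9
F [-4.91 -1.72  1.12] [0.59 0.29 0.29] S [-151.34   -0.28   52.6 ] t 15.7
top tab 7 [-133.1  -19.8   80.3] [-135.5 -131.3]
top bar 71 [-114.1  -59.4   41.7] [-122.  -106.6]
scene tab 90 [-138.9   -3.4   80.4] [-157.2 -129.7]
scene bar 44 [-111.6  -59.6   41.7] [-121.7 -105.8]
lid fit [-38.6  -0.6] c0 [-39.3   0.9] n 832
post -1 [ -0.5 -36.9  54.3] 44
post 1 [ 1.2 35.7 54.3] 39
```

```bash
python3 -m jog '[-0.004,0,0,0,0,0,-0.008,0,0,0,0,0,-0.012,0,0,0,0,0,-0.015,0,0,0,0,0,-0.016,0,0,0,0,0,-0.017,0,0,0,0,0,-0.018,0,0,0,0,0]' | grep -E 'pos|force'; for i in 1 2; do python3 -m jog '[-0.0005,0,0,0,0,0,-0.001,0,0,0,0,0]'| grep -E 'pos|ft'; done; python3 f.py; python3 c.py; python3 lid.py
```

```text
tool_pos: [474.4, 7.0, 110.6]
ft_force: [-1.8, 6.9, 1.6]
grip_force: 3.6
tool_pos: [474.3, 6.1, 110.6]
ft_force: [-1.5, 7.4, 1.5]
tool_pos: [474.1, 5.1, 110.6]
ft_force: [-1.5, 7.5, 2.5]
F [-6.78 -2.28  1.68] [0.26 0.33 0.48] S [-131.72   -0.37   52.6 ] t 17.475
top tab 5 [-114.2  -20.5   80.3] [-116.4 -112.5]
top bar 71 [-94.6 -59.4  41.7] [-102.2  -87.2]
scene tab 103 [-119.4   -3.6   80.2] [-137.4 -109.8]
scene bar 43 [-91.7 -59.1  42. ] [-101.1  -85.4]
lid fit [-38.3  -0.5] c0 [-39.   -0.9] n 442
post -1 [ -0.6 -36.5  54.6] 43
post 1 [ 1.  35.8 54.3] 38
```

```bash
python3 -m jog '[-0.0005,0,0,0,0,0,-0.001,0,0,0,0,0]'| grep -E 'pos|ft'; python3 -m jog '[-0.0005,0,0,0,0,0,-0.001,0,0,0,0,0]'| grep -E 'pos|ft';python3 -m jog '[-0.0005,0,0,0,0,0]'| grep -E 'pos|ft'; python3 -m jog '[-0.0005,0,0,0,0,0]'| grep -E 'pos|ft'; python3 f.py
```

```text
tool_pos: [474.0, 4.1, 110.6]
ft_force: [-2.1, 7.5, 1.4]
tool_pos: [473.7, 3.1, 110.6]
ft_force: [-1.3, 7.1, 1.8]
tool_pos: [473.7, 2.6, 110.6]
ft_force: [-2.1, 7.4, 1.9]
tool_pos: [473.6, 2.1, 110.6]
ft_force: [-0.4, 7.9, 1.5]
F [-6.76 -2.59  2.09] [0.42 0.51 0.37] S [-128.73   -0.38   52.61] t 18.625
```

```bash
for i in 1; do python3 -m jog '[-0.0005,0,0,0,0,0]'| grep -E 'pos|ft'; python3 -m jog '[-0.0005,0,0,0,0,0]'| grep -E 'pos|ft'; python3 f.py; done; python3 -m jog '[-0.0005,0,0,0,0,0]'| grep -E 'pos|ft'; python3 f.py
```

```text
tool_pos: [473.6, 2.0, 110.6]
ft_force: [-0.5, 11.0, 2.0]
tool_pos: [473.5, 1.8, 110.6]
ft_force: [-0.5, 11.7, 1.1]
F [-9.92 -2.2   1.87] [0.29 0.31 0.53] S [-128.39   -0.4    52.62] t 19.125
tool_pos: [473.5, 1.5, 110.7]
ft_force: [1.1, 13.4, 2.0]
F [-10.9   -2.32   1.79] [0.28 0.28 0.26] S [-128.09   -0.4    52.62] t 19.5
```

```bash
python3 -m jog '[-0.0004,0,0,0,0,0]'| grep -E 'pos|ft'; python3 f.py; python3 lid.py
```

```text
tool_pos: [473.5, 1.3, 110.6]
ft_force: [0.7, 13.0, 1.9]
F [-12.11  -2.15   1.63] [0.21 0.45 0.18] S [-127.86   -0.4    52.63] t 19.875
lid fit [-37.   -0.2] c0 [-38.6  -3.1] n 390
post -1 [  0.1 -36.6  54.2] 47
post 1 [ 2.3 35.9 53.7] 38
```

About 5.3 N above the sliding friction now, so I'll back off gently.

```bash
python3 -m jog '[0.0005,0,0,0,0,0,0.002,0,0,0,0,0,0.006,0,0,0,0,0,0.015,0,0,0,0,0,0.025,0,0,0,0,0,0.025,0,-0.05,0,0,0,0.03,0,-0.1,0,0,0,0.05,0,-0.14,0,0,0]'| grep -E 'time|pos|ft'; python3 -m jog '[0.06,0,-0.02,0,0,0,0.12,0,-0.02,0,0,0,0.18,0,-0.02,0,0,0,0.18,0,-0.02,0,0,0]'| grep -E 'time|pos|ft'; python3 lid.py; python3 c.py; python3 - <<'E'
from h import *
for n in('scene','top'): save(r.snapshot(n),n+'9')
A=cv2.resize(cv2.imread('pics/scene9.png')[170:320,190:430],(560,350),interpolation=3)[:300]
B=cv2.resize(cv2.imread('pics/top9.png')[150:300,200:440],(560,350),interpolation=3)[:290]
cv2.imwrite('pics/d.png',cv2.vconcat([A,B]))
E
```

```text
time: 20.92
tool_pos: [482.2, 48.6, 253.0]
ft_force: [1.4, 0.4, 0.1]
time: 21.42
tool_pos: [510.7, 230.3, 269.9]
ft_force: [-0.2, -0.8, -0.2]
lid fit [-37.1  -0.1] c0 [-39.7  -0.8] n 1165
post -1 [  0.8 -36.7  55. ] 45
post 1 [ 2.1 35.8 54.2] 38
top tab 86 [-111.7    0.4   80.1] [-115.9 -107.3]
top bar 146 [-90.7  -2.3  41.6] [-98.4 -82.9]
scene tab 55 [-1.093e+02  1.000e-01  7.930e+01] [-114.1 -105.4]
scene bar 44 [-89.1 -58.8  41.4] [-97.4 -83.2]
```

View pics/d.png

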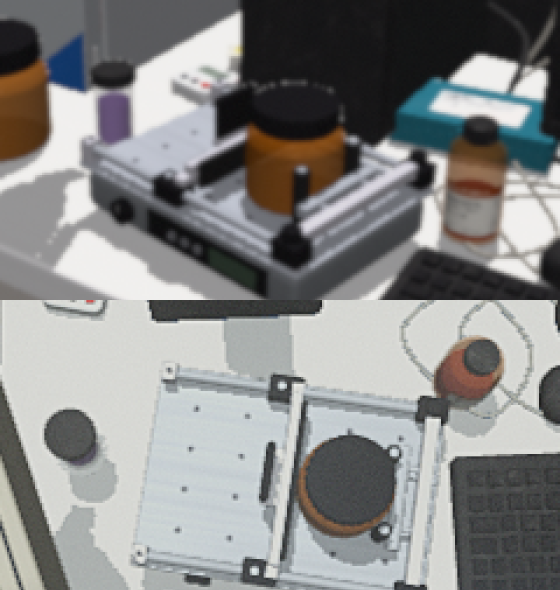

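The jar sits between the posts with the bar against it, upright, and the bottle and staining jar haven't moved. Handing in.

```bash
python3 -c "from bench import r; print(r.hand_in())"
```

```text
the job is handed in; nothing more can be done
None
```

I handed the job in at about 22 s: the jar is upright and nested between the posts, within about 0.5 mm of centre, and the bar holds it with an estimated 5 N (wrist force, not measured at the glass). The bottle and staining jar look unmoved. The hand-in returned no verdict.

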